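# Free the waste bin's jammed lid with its lever and ease it shut

### The job

A wood offcut is caught under the lid of the small waste bin, so the lid stands ajar. Without grasping anything, press the bin's side lever right down with your fingertips so that the lid swings wide open and the offcut drops inside; then let the lever rise slowly under your fingers so that the lid comes down gently, never slamming, and is fully shut when you leave. Do not touch the lid or the offcut, and leave the other things where they lie.

Things in the scene. Friction and masses are not known exactly. Their poses are not given: they have to be found in the camera images.
- scrap_bin: Grey steel waste bin screwed to the bench, 150 deep (x), 116 wide (y), rim 190 high, walls 4. Origin: centre of its underside; x axis to its back, y to its left, z up. Front (-x) roughly faces the robot. Lid hinge at x +84, z +196 along y. Lever on its left (+y) side, pivot at x +15, y +72, z +105; its arm runs forward past the bin's front.
- bin_lid (a joint): Hinge of the flat steel lid (0.5 kg), rad: 0 shut, grows as the front rises, about 1.0 wide open; about 0.13 at the start, resting on the offcut. Nothing damps it: if the lever is let go it falls shut fast.
- bin_lever (a joint): Hinge of the lever, rad: 0 up (lid shut), about 0.055 at the start, 0.40 right down at its stop. A push rod links it to the lid both ways: lid angle is about 2.2 to 2.5 times lever angle; lid weight drives the lever up.
- lever_pad (a point): Centre of the top face of the lever's ribbed rubber pad, 32 x 32, 13 thick with its plate, 225 from the pivot; z up from the pad. It moves down an arc, from about 0.145 m high with the lid shut (0.133 at the start) to 0.057 m at the stop. Held half-way it pushes up with 3 to 5 N. In the bin's frame it lies near x -207, y +85.
- plank_center (a point): Centre of the caught offcut, a loose short plank 135 x 52 x 15, 60 g, one end sticking out over the bin's front rim, the other under the lid. Its x axis runs along its length, z through its thickness. Its heavier part is inside, so it tips in as soon as the lid is lifted clear.
- powder_tin: Small round lidded tin, 52 across, 42 high, standing on the bench before the bin. Origin: centre of its underside. To be left alone.
- dust_brush: Flat dust brush lying on the bench, 47 x 169 x 16. Origin: on its underside near the middle. To be left alone.
- sand_block: Sanding block lying on the bench near the lever, 51 x 93 x 28. Origin: centre of its underside. To be left alone.

How it is judged:
By the outcome, as a careful person would: the job done as asked, in the order asked, and still so for the second after the job is handed in, with the robot touching nothing.
It also fails if it takes over 38 s, if anything falls off the work surface, if the arm or the gripper's body presses on something with over 40 N, if the wrist force passes 120 N, or if a joint passes its speed limit or range.

### The arm

A 6-joint arm with a two-finger parallel gripper is mounted at the origin on a cart in front of the work surface, level with it; the furniture and walls round the work are solid. World frame = base frame: x ahead of the robot, y to its left, z up, the work surface at z = 0. Lengths are in m, angles in rad, forces in N, time in s.
With the tool pointing down it reaches from about 0.3 to 0.875 m from the base axis. Payload 6.4 kg.
Tool frame: the origin (TCP) lies between the finger pads; the fingertips stand 19 mm ahead of it and the grasp point (between the pads) is the TCP; z points along the fingers, y is the direction in which the jaws open and shut (so a half turn about z gives the same grasp; the last joint's range is limited). The gripper opens to 85 mm and grips with 20 to 120 N. Pads are 22 mm wide; open, the fingers measure 114 mm over their backs; the gripper's body (76 mm by 85 mm) begins 54 mm behind the grasp point. The pads swing forward as they close: fully open they stand 13 mm farther back than shut.
Start: joints at [1.019, 0.181, 1.607, -0, 1.354, -0.206], TCP at [0.195, 0.541, 0.25] pointing down, gripper open.
Joint ranges: [-2.99, 2.99], [-0.89, 2.07], [0.3, 2.58], [-1.14, 4.28], [0, 2.63], [-3.12, 3.12]. Speed limits (rad/s): [2.57, 2.57, 3.01, 3.14, 3.14, 3.14].

### API

Orientations are given as a unit quaternion [w, x, y, z].
In Python, from bench import * gives the robot as it stands.
- The arm moves only by the tool apply_moves, never from a script. Its argument "moves" is a list that holds one entry, the list of rows, each a list of 7 numbers: the shift along the tool's x, y, z in cm, then the turn, a rotation vector about the tool's x, y, z in rad, then the opening, from 0 (shut) to 1 (fully open). A call has 1 to 8 rows; each row is the pose to reach, as a shift and turn from the pose commanded when the call began, along the tool's axes at that moment; what a row does not reach only later rows make up. A row lasts 1/10 s, in which the tool goes at most 50 mm and 8.59 degrees, less where a joint would pass 70% of its speed; a pose out of reach is approached as far as the arm can. A call with a gripper value outside its range is refused whole. The fingers move at their own pace and stop on an object; the grip force is fixed at half the most. Time passes only in rows, so rows that repeat a pose let the fingers close. It gives the time, the measured TCP pose, the force and the opening at its end, in the units of the state.
- get_obs(): the state, without advancing time (a new reading comes with each control period).
- camera(name): name is "scene" or "top" or "wrist"; returns the picture (480x640x3 uint8, red, green, blue); there is no depth.
- get_calibration(name): a dict with "vertical_fov" (degrees; the focal length in pixels is half the picture's height over the tangent of half this angle, whatever the lens; pixels are square), "cx", "cy" (the principal point, pixels), "R" (3x3) and "t" (3): a world point X has camera coordinates R X + t. Camera axes: x right, y down, z forward; pixel columns grow to the right and rows downward; lengths in m; the calibration is good to about 2 mm. The wrist camera is an equidistant fisheye: a pixel r from the principal point sees the ray r / f radians off the axis. A picture is of the moment at which its call begins: read the wrist's pose just before it. get_calibration takes no time and is no camera call; for the wrist camera it gives the pose at the moment of the call.
- hand_in(): hands the job in, once; it reports no verdict.
The state is a dict: "time_s": time; "q": joint angles; "dq": joint speeds; "joint_efforts": joint torques, N m; "eef_pos": TCP position; "eef_rot": TCP orientation; "wrist_force": force on the tool from outside, world axes, zero at the start; "torque": the same for the moment, N m; "opening": opening from 0.0 (shut) to 1.0 (fully open).
Only numpy, scipy, OpenCV 4.12 (cv2) and the standard library are available. Lean on these libraries where they do the work, as an engineer would, in place of code of your own. Each camera call takes 0.05 s, during which the arm holds its last target. There are 200 camera calls.

## Working session

There is one attempt and no reset: what is moved stays moved. The work goes in short steps, Python scripts to look and compute and a tool call to move; the robot and the scene stay as the last step left them, time stands still between calls to the robot, and variables do not carry over. Pictures are saved under pics/ and viewed, about 8 in all and at most 12, crops included, and the job is handed in when it is done.

Besides the shell and the picture viewer there is one more tool, called as a command line: name --argument value ..., lists and objects as JSON in quotes. apply_moves: Moves the arm, as the interface text tells. Its arguments: {"type":"object","properties":{"moves":{"type":"array","items":{"type":"array","items":{"type":"array","items":{"type":"number"}}}}},"required":["moves"]}

```bash
mkdir -p pics
python3 - <<'E'
from bench import *
import cv2
o=get_obs();print(o)
for n in("scene","top"):
    cv2.imwrite(f"pics/{n}0.png",camera(n)[...,::-1]);c=get_calibration(n);print(n,c)
E
```

```text
{'time_s': 0.0, 'q': array([ 1.01869214e+00,  1.81530184e-01,  1.60802843e+00, -5.54392450e-06,
        1.35382418e+00, -2.06325104e-01]), 'dq': array([-0.00216674, -0.00049623, -0.00172602,  0.00072052, -0.00075861,
       -0.00060751]), 'joint_efforts': array([-3.72942495e-04, -4.44882631e+01, -3.51325822e+01, -3.40746683e-04,
        9.24671913e-03,  5.12554095e-05]), 'eef_pos': array([0.19459576, 0.54050045, 0.24938038]), 'eef_rot': array([-3.28831966e-04,  1.72028868e-01,  9.85091502e-01, -8.32480338e-04]), 'wrist_force': array([-0.3551808 ,  0.04743974,  0.2366863 ]), 'torque': array([ 0.00938957, -0.01901874,  0.01951576]), 'opening': 1.0027167471989626}
scene {'vertical_fov': 48.55358722327365, 'cx': 327.6870647838153, 'cy': 235.37954296376907, 'R': array([[ 0.15450206, -0.98777204,  0.02086904],
       [-0.60474348, -0.11125207, -0.78861163],
       [ 0.78129024,  0.1092217 , -0.61453737]]), 't': array([0.13038592, 0.44181678, 0.49660714])}
top {'vertical_fov': 52.944768738944596, 'cx': 308.86861681480576, 'cy': 236.3690837616795, 'R': array([[-0.08237218, -0.99658668,  0.00545964],
       [-0.97391064,  0.07933314, -0.21261308],
       [ 0.21145423, -0.02283061, -0.97712122]]), 't': array([0.23852975, 0.56183455, 0.86243819])}
```

View pics/scene0.png

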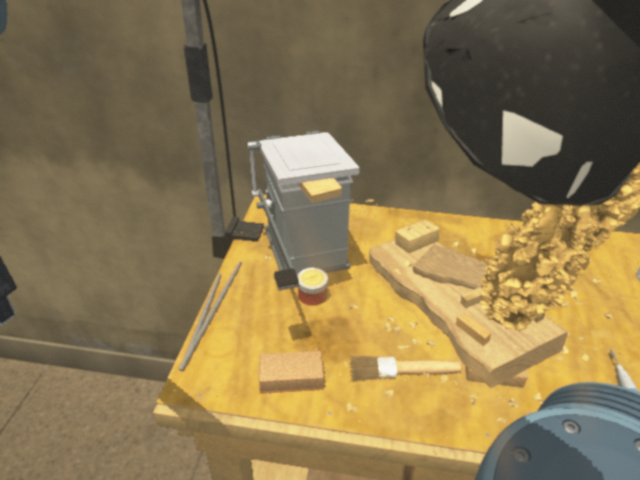

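View pics/top0.png

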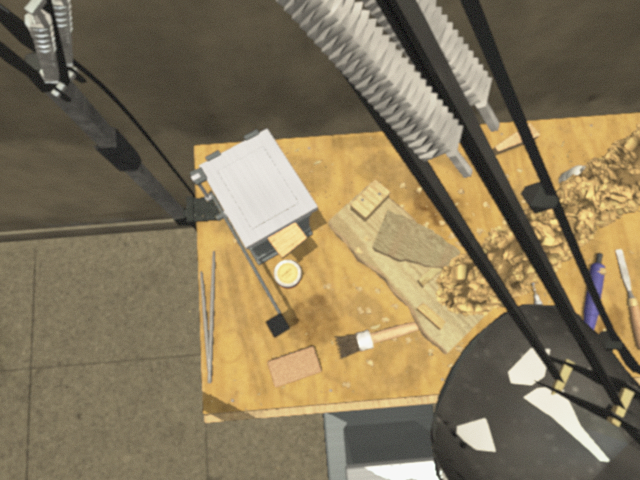

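The scene picture shows the bin with its black lever pad near (287,278), and the tin at (312,285), the block at (291,370) and the brush at (405,368). The top picture shows the pad at (278,325), tin (288,272), block (295,365) and offcut (287,240).

```bash
cat > h.py <<'E'
from bench import *
import cv2, numpy as np
def ray(n,u,v,c=None):
    c=c or get_calibration(n); f=240/np.tan(np.radians(c["vertical_fov"]/2))
    x=np.array([u-c["cx"],v-c["cy"]],float)
    if n=="wrist":
        r=np.hypot(*x);a=r/f;d=np.r_[x/max(r,1e-9)*np.sin(a),np.cos(a)]
    else: d=np.r_[x/f,1]
    R,t=np.array(c["R"]),np.array(c["t"]); d=R.T@d
    return -R.T@t,d/np.linalg.norm(d)
def plane(n,u,v,z,c=None):
    o,d=ray(n,u,v,c); return o+d*(z-o[2])/d[2]
def tri(*rs):
    A=sum(np.eye(3)-np.outer(d,d) for o,d in rs); b=sum((np.eye(3)-np.outer(d,d))@o for o,d in rs)
    p=np.linalg.solve(A,b); return p,[np.linalg.norm(np.cross(p-o,d)) for o,d in rs]
def proj(n,X):
    c=get_calibration(n); f=240/np.tan(np.radians(c["vertical_fov"]/2)); p=np.array(c["R"])@X+c["t"]
    return p[:2]/p[2]*f+[c["cx"],c["cy"]]
E
python3 - <<'E'
from h import *
np.set_printoptions(precision=4,suppress=True)
C={}
for n,(u,v) in dict(scene=(287,278),top=(278,325)).items():
    im=cv2.imread(f"pics/{n}0.png");g=im.max(2)
    m=np.zeros_like(g);m[v-22:v+22,u-22:u+22]=(g[v-22:v+22,u-22:u+22]<70)
    k,l,s,ce=cv2.connectedComponentsWithStats(m)
    i=1+np.argmax(s[1:,4]);C[n]=ce[i];print(n,s[i],ce[i])
    cn=cv2.findContours((l==i).astype(np.uint8),0,2)[0][0];print(cv2.minAreaRect(cn))
p,e=tri(ray("scene",*C["scene"]),ray("top",*C["top"]));print("pad",p,e)
print("pad plane",plane("top",*C["top"],.133),plane("scene",*C["scene"],.13))
# lid back/left edges in top
for a in[(203,165),(268,133),(316,206),(250,246)]: print("lid",plane("top",*a,.2))
print("tin",plane("top",288,272,.042),"block",plane("top",295,365,.028),"brush",plane("top",375,338,.016))
print("blk corners",[plane("top",*a,.028) for a in[(268,361),(312,345),(322,369),(276,385)]])
print("tcp in scene",proj("scene",[.195,.541,.25]),proj("top",[.195,.541,.25]))
for n in("scene","top"):print(n,ray(n,320,240))
E
```

```text
Traceback (most recent call last):
ValueError: attempt to get argmax of an empty sequence
```

Run:
```python
from h import *
np.set_printoptions(precision=4,suppress=True)
C={}
for n,(u,v) in dict(scene=(287,278),top=(278,325)).items():
    im=cv2.imread(f"pics/{n}0.png");g=im.max(2);w=g[v-22:v+22,u-22:u+22]
    print(im.shape,w.min(),g[v-3:v+4:3,u-3:u+4:3])
    th=int(w.min())+35
    m=np.zeros_like(g);m[v-22:v+22,u-22:u+22]=w<th
    k,l,s,ce=cv2.connectedComponentsWithStats(m)
    i=1+np.argmax(s[1:,4]);C[n]=ce[i];print(n,s[i],ce[i])
    cn=cv2.findContours((l==i).astype(np.uint8),0,2)[0][0];print(cv2.minAreaRect(cn))
p,e=tri(ray("scene",*C["scene"]),ray("top",*C["top"]));print("pad",p,e)
print("pad plane",plane("top",*C["top"],.133),plane("scene",*C["scene"],.13))
for a in[(203,165),(268,133),(316,206),(250,246)]: print("lid",plane("top",*a,.2))
print("tin",plane("top",288,272,.042),"block",plane("top",295,365,.028),"brush",plane("top",375,338,.016))
print("blk corners",[plane("top",*a,.028) for a in[(268,361),(312,345),(322,369),(276,385)]])
print("tcp in scene",proj("scene",[.195,.541,.25]),proj("top",[.195,.541,.25]))
for n in("scene","top"):print(n,ray(n,320,240))
```

```text
(480, 640, 3) 71 [[76 76 77]
 [73 75 77]
 [76 76 75]]
scene [275 256  23  32 450] [285.7533 274.8711]
((284.4422912597656, 271.2115478515625), (31.966930389404297, 21.1805419921875), 78.69007110595703)
(480, 640, 3) 45 [[57 59 56]
 [59 59 59]
 [55 58 53]]
top [267 314  22  22 296] [277.5676 324.5304]
((277.7231140136719, 324.515380859375), (16.99275779724121, 17.612932205200195), 60.2551155090332)
pad [0.4157 0.26   0.1324] [np.float64(0.0011620315572248995), np.float64(0.0011620315572250946)]
pad plane [0.4159 0.2588 0.133 ] [0.4182 0.2617 0.13  ]
lid [0.6848 0.361  0.2   ]
lid [0.7333 0.2493 0.2   ]
lid [0.5989 0.1792 0.2   ]
lid [0.541  0.2907 0.2   ]
tin [0.5168 0.2371 0.042 ] block [0.3429 0.2372 0.028 ] brush [0.3796 0.0807 0.016 ]
blk corners [array([0.3543, 0.2871, 0.028 ]), array([0.3766, 0.2024, 0.028 ]), array([0.3315, 0.1875, 0.028 ]), array([0.31  , 0.2751, 0.028 ])]
tcp in scene [-26.1398 299.2545] [ 74.0019 505.7719]
scene (array([-0.141 ,  0.1237,  0.6509]), array([ 0.7737,  0.1225, -0.6216]))
top (array([0.3845, 0.2128, 0.9609]), array([ 0.2022, -0.0452, -0.9783]))
```

Run:
```python
from h import *
np.set_printoptions(precision=3,suppress=True)
print("dome",tri(ray("scene",545,100),ray("top",530,400)))
from scipy.spatial.transform import Rotation as R
o=get_obs();q=o["eef_rot"];r=R.from_quat([q[1],q[2],q[3],q[0]])
M=r.as_matrix();print(M)
for t in([.416,.260,.22],[.416,.26,.17]): print(M.T@(np.array(t)-o["eef_pos"])*100)
b=np.array([.895,.446,0]);print("bin x in tool",M.T@b)
```

```text
dome (array([0.311, 0.002, 0.468]), [np.float64(0.0019044565140531944), np.float64(0.001904456514053122)])
[[-0.941  0.339 -0.001]
 [ 0.339  0.941 -0.001]
 [ 0.    -0.002 -1.   ]]
[-30.338 -18.888   2.966]
[-30.34  -18.88    7.966]
bin x in tool [-0.691  0.723 -0.001]
```

Run:
```python
from h import *
np.set_printoptions(precision=3,suppress=True)
az=np.arctan2(.26,.416);n=np.array([-np.sin(az),np.cos(az),0])
for nm,L in dict(top=[(433,430),(440,380),(470,330),(530,305),(433,470)],scene=[(425,40),(430,90),(450,140),(490,180)]).items():
  o,d=ray(nm,320,240)
  for p in L:
    for z in(.42,.5,.58):
      if nm=="scene":
        o,d=ray(nm,*p); X=o+d*(np.array([.311,.0,.468])-o)@d
        print(nm,p,X,"lat",n@X);break
      X=plane(nm,*p,z);print(nm,p,X,"lat",n@X)
cv2.imwrite("pics/w0.png",camera("wrist")[...,::-1])
```

```text
top (433, 430) [0.282 0.087 0.42 ] lat -0.07600500586036445
top (433, 430) [0.297 0.105 0.5  ] lat -0.06820632099944224
top (433, 430) [0.312 0.124 0.58 ] lat -0.060407636138520036
top (440, 380) [0.332 0.072 0.42 ] lat -0.11469725294957357
top (440, 380) [0.34  0.093 0.5  ] lat -0.10117547397828966
top (440, 380) [0.347 0.114 0.58 ] lat -0.08765369500700577
top (470, 330) [0.382 0.032 0.42 ] lat -0.1754565717647933
top (470, 330) [0.382 0.058 0.5  ] lat -0.15294768747343737
top (470, 330) [0.382 0.085 0.58 ] lat -0.13043880318208143
top (530, 305) [ 0.403 -0.039  0.42 ] lat -0.24722094755074314
top (530, 305) [ 0.4   -0.002  0.5  ] lat -0.21409716473856963
top (530, 305) [0.398 0.035 0.58 ] lat -0.18097338192639612
top (433, 470) [0.243 0.092 0.42 ] lat -0.050864696476158565
top (433, 470) [0.264 0.11  0.5  ] lat -0.04678459524357121
top (433, 470) [0.285 0.128 0.58 ] lat -0.042704494010983855
scene (425, 40) [0.254 0.519 1.046] lat 0.30535692140678644
scene (430, 90) [0.221 0.485 1.012] lat 0.29456517993791015
scene (450, 140) [0.178 0.442 0.969] lat 0.28088981086398945
scene (490, 180) [0.135 0.399 0.927] lat 0.2673065107659244
```

View pics/w0.png

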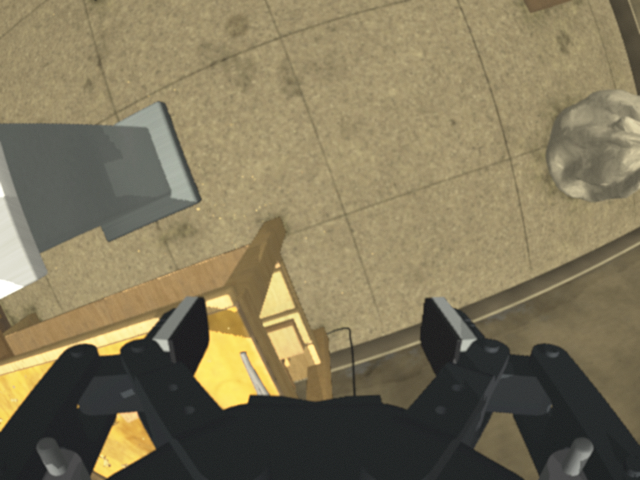

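The wrist picture shows only the bench edge and floor from the start pose. The lamp dome is what matters for clearance, so I'll fit a sphere to its outline rays.

Run:
```python
from h import *
from scipy.optimize import least_squares
np.set_printoptions(precision=3,suppress=True)
rs=[ray("top",*p) for p in[(433,430),(440,380),(470,330),(530,305),(580,312),(433,470)]]+[ray("scene",*p) for p in[(425,40),(430,90),(450,140),(490,180),(540,203),(590,205),(440,10)]]
f=lambda x:[np.linalg.norm(np.cross(x[:3]-o,d))-x[3] for o,d in rs]
s=least_squares(f,[.31,0,.5,.1]);print(s.x,np.array(s.fun))
for az in(32,36,40,45,50):
  a=np.radians(az);print(az,np.array([-np.sin(a),np.cos(a)])@s.x[:2]+s.x[3], "r",np.array([np.cos(a),np.sin(a)])@s.x[:2])
```

```text
[ 0.286 -0.004  0.513  0.112] [-0.002 -0.002  0.003  0.002 -0.003  0.004  0.003 -0.001 -0.002 -0.001
  0.001  0.001 -0.002]
32 -0.04264798626231173 r 0.24041857110549367
36 -0.059042045870674936 r 0.22904587217481182
40 -0.07460285099943678 r 0.2165572847785048
45 -0.09276701710147459 r 0.1994705170053305
50 -0.10937285313115475 r 0.18086565815415442
```

```bash
cat >> h.py <<'E'
from scipy.spatial.transform import Rotation as Rot
def cur():
    o=get_obs();q=o["eef_rot"];return o,Rot.from_quat([q[1],q[2],q[3],q[0]])
azu=np.radians(122); th=np.radians(25); u=np.array([np.cos(azu),np.sin(azu),0]); up=np.array([0,0,1.])
d=-np.cos(th)*up-np.sin(th)*u            # tool z
y=np.cross(d,np.cos(th)*u-np.sin(th)*up) # tool y
T=Rot.from_matrix(np.c_[np.cos(th)*u-np.sin(th)*up,y,d])
def go(edge):
    """edge: world point for the lowest edge of the shut fingertips"""
    o,r=cur(); tcp=np.array(edge)-T.as_matrix()@[.011,0,.019]
    return np.r_[r.inv().apply(tcp-o["eef_pos"])*100,(r.inv()*T).as_rotvec()],tcp
E
python3 - <<'E'
from h import *
np.set_printoptions(precision=3,suppress=True)
print(T.as_matrix());print(go([.416,.26,.175]))
E
```

```text
[[-0.48   0.848  0.224]
 [ 0.769  0.53  -0.358]
 [-0.423  0.    -0.906]]
(array([-30.489, -19.012,   5.291,   0.144,  -0.42 ,   0.656]), array([0.417, 0.258, 0.197]))
```

apply_moves --moves '[[[-4,-2.5,0,0.02,-0.06,0.09,0],[-8,-5,0,0.04,-0.12,0.19,0],[-12,-7.5,0,0.06,-0.18,0.28,0],[-16,-10,0.5,0.08,-0.24,0.37,0],[-20,-12.5,1,0.1,-0.3,0.46,0],[-24,-15,1.5,0.12,-0.36,0.56,0],[-27.5,-17,2,0.144,-0.42,0.656,0],[-29,-18,2.5,0.144,-0.42,0.656,0]]]'

```text
time_s: 0.95
eef_pos: [0.4078, 0.2713, 0.2244]
eef_rot: [0.19, 0.475, 0.853, -0.106]
wrist_force: [0.3, 0.3, -0.0]
opening: 0.001
```

Run:
```python
from h import *
np.set_printoptions(precision=3,suppress=True)
o,r=cur();print(o["time_s"],o["q"],o["eef_pos"],o["wrist_force"],o["opening"]);print(go([.416,.26,.150]))
a=camera("scene")[150:390,180:500,::-1];b=camera("top")[180:420,150:470,::-1];w=camera("wrist")[...,::-1]
cv2.imwrite("pics/m1.png",np.vstack([np.hstack([cv2.resize(a,(400,300)),cv2.resize(b,(400,300))]),np.hstack([cv2.resize(w,(400,300)),np.zeros((300,400,3),np.uint8)])]))
```

```text
0.95 [ 0.606  0.093  1.822 -0.458  1.282  0.196] [0.408 0.271 0.224] [ 0.291  0.331 -0.02 ] 0.001275584807569336
(array([ 0.787,  0.101,  5.43 , -0.001,  0.002, -0.004]), array([0.417, 0.258, 0.172]))
```

View pics/m1.png

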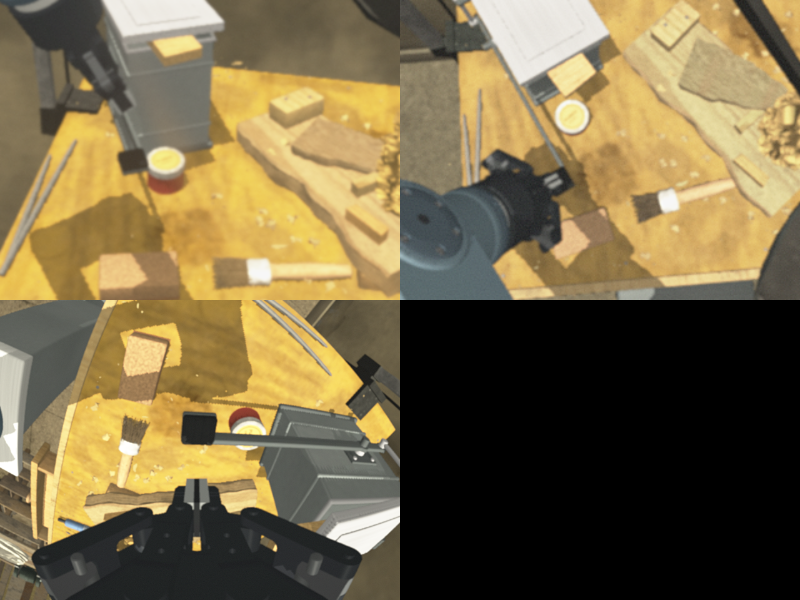

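The wrist view (lower left) shows the shut tips at about (197,485) and the pad centre at (198,428). They are lined up across the jaws, with the tin and block clear. The lamp is well away from the arm.

Run:
```python
from h import *
np.set_printoptions(precision=4,suppress=True)
w=camera("wrist")[...,::-1];g=w.max(2)[160:250,270:365]
m=(g<70).astype(np.uint8);m=cv2.morphologyEx(m,cv2.MORPH_OPEN,np.ones((9,9)))
k,l,s,c=cv2.connectedComponentsWithStats(m);i=1+np.argmax(s[1:,4]);print(s[i],c[i]+[270,160])
p=c[i]+[270,160];print("pad",plane("wrist",*p,.128),plane("wrist",*p,.133))
# tip pixel check
o,r=cur();cal=get_calibration("wrist");f=240/np.tan(np.radians(cal["vertical_fov"]/2))
for loc in([.011,0,.019],[-.011,0,.019]):
    X=np.array(cal["R"])@(o["eef_pos"]+r.apply(loc))+cal["t"];a=np.arctan2(np.hypot(X[0],X[1]),X[2]);print(X[:2]/np.hypot(X[0],X[1])*a*f+[cal["cx"],cal["cy"]])
```

```text
[  21   25   54   47 2394] [317.1571 207.8321]
pad [0.4165 0.2612 0.128 ] [0.4146 0.2641 0.133 ]
[313.6134 277.7628]
[313.6779 325.3467]
```

apply_moves --moves '[[[0.4,0.1,2,0,0,0,0],[0.6,0.1,4,0,0,0,0],[0.8,0.1,5.4,0,0,0,0],[1.1,0.1,6.0,0,0,0,0],[1.3,0.1,6.5,0,0,0,0],[1.3,0.1,6.5,0,0,0,0]]]'

```text
time_s: 1.75
eef_pos: [0.4157, 0.261, 0.1606]
eef_rot: [0.189, 0.473, 0.854, -0.104]
wrist_force: [0.1, 0.0, 0.1]
opening: 0.002
```

Run:
```python
from h import *
np.set_printoptions(precision=3,suppress=True)
o,r=cur();print(o["time_s"],o["q"][0],o["eef_pos"],o["wrist_force"]);print(go([.4155,.261,.135]), go([.4155,.261,.055]))
a=camera("scene")[220:340,220:380,::-1];w=camera("wrist")[120:360,160:480,::-1]
cv2.imwrite("pics/m2.png",np.hstack([cv2.resize(a,(400,300),interpolation=2),cv2.resize(w,(400,300))]))
```

```text
1.75 0.5785353867078706 [0.416 0.261 0.161] [0.146 0.017 0.077]
(array([-0.007, -0.012,  0.418,  0.001, -0.001,  0.   ]), array([0.417, 0.259, 0.157])) (array([ 3.37 , -0.018,  7.67 ,  0.001, -0.001,  0.   ]), array([0.417, 0.259, 0.077]))
```

View pics/m2.png

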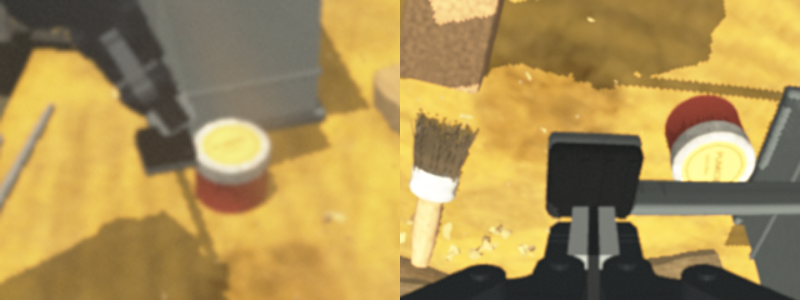

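Left: the tips stand over the inner part of the pad. Right: the tip ends at (595,208) seem to lie near the pad's near edge (y 215). I'll check how much of that is parallax.

Run:
```python
from h import *
np.set_printoptions(precision=4,suppress=True)
o,r=cur();cal=get_calibration("wrist");f=240/np.tan(np.radians(cal["vertical_fov"]/2))
print("camera",ray("wrist",320,240)[0])
for loc in([.011,0,.019],[-.011,0,.019],[.011,0,.010]):
    W=o["eef_pos"]+r.apply(loc)
    X=np.array(cal["R"])@W+cal["t"];a=np.arctan2(np.hypot(X[0],X[1]),X[2]);print(W,X[:2]/np.hypot(X[0],X[1])*a*f+[cal["cx"],cal["cy"]])
C=np.array([.4155,.261])
for v in(232,286,290): 
    for z in (.133,.14):P=plane("wrist",316,v,z);print(v,z,P,"u-offset",(P[:2]-C)@u[:2],"y-off",(P[:2]-C)@y[:2])
```

```text
camera [0.3576 0.355  0.2462]
[0.4152 0.2628 0.1396] [313.6148 277.7481]
[0.4257 0.2459 0.1489] [313.6782 325.3371]
[0.4131 0.266  0.1478] [313.5634 285.9209]
232 0.133 [0.4061 0.2791 0.133 ] u-offset 0.020340854537239186 y-off 0.0016269550374931054
232 0.14 [0.4031 0.2838 0.14  ] u-offset 0.025908928733397195 y-off 0.001573183030933528
286 0.133 [0.4224 0.2532 0.133 ] u-offset -0.01026710492135856 y-off 0.001712057547280088
286 0.14 [0.4184 0.2595 0.14  ] u-offset -0.0028062836199958022 y-off 0.0016530229380546442
290 0.133 [0.4238 0.251  0.133 ] u-offset -0.01289980335272876 y-off 0.0017197925365555337
290 0.14 [0.4197 0.2574 0.14  ] u-offset -0.005276180204297649 y-off 0.0016602796080033568
```

apply_moves --moves '[[[0.45,0,-0.2,0,0,0,0],[0.87,0,0.7,0,0,0,0],[1.1,0,1.15,0,0,0,0],[1.3,0,1.6,0,0,0,0],[1.5,0,2.05,0,0,0,0],[1.72,0,2.5,0,0,0,0],[1.93,0,2.95,0,0,0,0],[2.14,0,3.4,0,0,0,0]]]'

```text
time_s: 2.65
eef_pos: [0.4132, 0.2649, 0.1206]
eef_rot: [0.189, 0.473, 0.854, -0.104]
wrist_force: [-2.2, 1.8, 3.3]
opening: -0.002
```

Run:
```python
from h import *
np.set_printoptions(precision=3,suppress=True)
o,r=cur();print(o["time_s"],o["q"][0],o["eef_pos"],o["wrist_force"])
a=camera("scene")[110:350,180:500,::-1];w=camera("wrist")[120:360,160:480,::-1]
cv2.imwrite("pics/m3.png",np.hstack([cv2.resize(a,(400,300),interpolation=2),cv2.resize(w,(400,300))]))
```

```text
2.65 0.5879896709906529 [0.413 0.265 0.121] [-2.182  1.808  3.255]
```

View pics/m3.png

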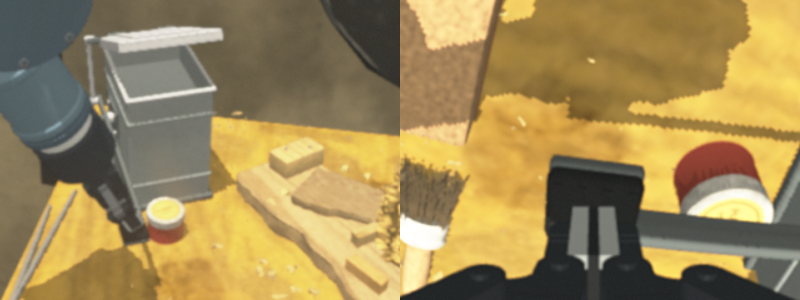

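The lid is rising, the offcut has already dropped in, and the tips at (592,208) sit well on the pad. I'll carry on down to the stop.

apply_moves --moves '[[[0.2,0,0.45,0,0,0,0],[0.42,0,0.9,0,0,0,0],[0.63,0,1.35,0,0,0,0],[0.85,0,1.8,0,0,0,0],[1.06,0,2.25,0,0,0,0],[1.27,0,2.7,0,0,0,0],[1.48,0,3.15,0,0,0,0],[1.6,0,3.45,0,0,0,0]]]'

```text
time_s: 3.55
eef_pos: [0.413, 0.2647, 0.0823]
eef_rot: [0.189, 0.473, 0.854, -0.105]
wrist_force: [0.5, 0.3, 3.8]
opening: -0.001
```

apply_moves --moves '[[[0.1,0,0.2,0,0,0,0],[0.17,0,0.36,0,0,0,0],[0.23,0,0.5,0,0,0,0],[0.23,0,0.5,0,0,0,0]]]'

```text
time_s: 3.95
eef_pos: [0.4132, 0.2648, 0.0773]
eef_rot: [0.189, 0.473, 0.854, -0.104]
wrist_force: [-0.1, 0.4, 4.0]
opening: 0.0
```

apply_moves --moves '[[[0.1,0,0.2,0,0,0,0],[0.17,0,0.36,0,0,0,0],[0.23,0,0.5,0,0,0,0],[0.23,0,0.5,0,0,0,0]]]'

```text
time_s: 4.35
eef_pos: [0.4141, 0.2652, 0.0744]
eef_rot: [0.191, 0.474, 0.854, -0.104]
wrist_force: [-7.9, 0.9, 24.5]
opening: 0.001
```

Run:
```python
from h import *
o,r=cur();print(o["time_s"],o["wrist_force"])
a=camera("scene")[80:320,180:500,::-1];b=camera("top")[120:360,150:470,::-1]
cv2.imwrite("pics/m4.png",np.hstack([cv2.resize(a,(400,300),interpolation=2),cv2.resize(b,(400,300))]))
```

```text
4.35 [-7.91287511  0.94244241 24.47388052]
```

View pics/m4.png

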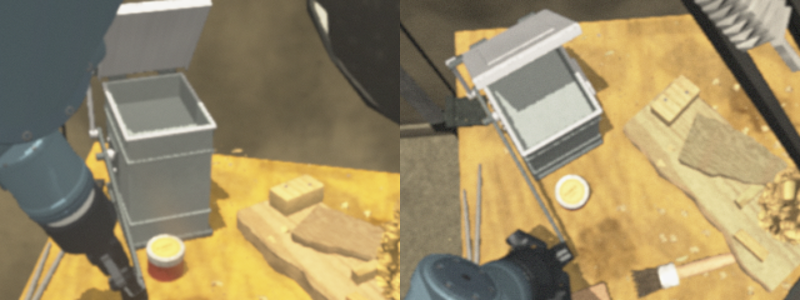

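The lid stands wide open with the lever at its stop (24 N). The offcut is nowhere on the bench or rim, so it is in the bin, and the tin, brush and block lie where they were. Now I'll let the lever rise slowly.

apply_moves --moves '[[[-0.08,0,-0.18,0,0,0,0],[-0.17,0,-0.36,0,0,0,0],[-0.25,0,-0.54,0,0,0,0],[-0.34,0,-0.72,0,0,0,0],[-0.42,0,-0.91,0,0,0,0],[-0.51,0,-1.09,0,0,0,0],[-0.59,0,-1.27,0,0,0,0],[-0.68,0,-1.45,0,0,0,0]]]'

```text
time_s: 5.25
eef_pos: [0.4129, 0.2645, 0.0878]
eef_rot: [0.189, 0.473, 0.854, -0.105]
wrist_force: [-1.8, -1.5, 2.8]
opening: 0.0
```

apply_moves --moves '[[[-0.08,0,-0.18,0,0,0,0],[-0.17,0,-0.36,0,0,0,0],[-0.25,0,-0.54,0,0,0,0],[-0.34,0,-0.72,0,0,0,0],[-0.42,0,-0.91,0,0,0,0],[-0.51,0,-1.09,0,0,0,0],[-0.59,0,-1.27,0,0,0,0],[-0.68,0,-1.45,0,0,0,0]]]'

```text
time_s: 6.05
eef_pos: [0.4135, 0.2648, 0.1042]
eef_rot: [0.189, 0.473, 0.854, -0.104]
wrist_force: [-2.5, -1.7, 3.2]
opening: -0.0
```

apply_moves --moves '[[[-0.08,0,-0.18,0,0,0,0],[-0.17,0,-0.36,0,0,0,0],[-0.25,0,-0.54,0,0,0,0],[-0.34,0,-0.72,0,0,0,0],[-0.42,0,-0.91,0,0,0,0],[-0.51,0,-1.09,0,0,0,0],[-0.59,0,-1.27,0,0,0,0],[-0.68,0,-1.45,0,0,0,0]]]'

```text
time_s: 6.85
eef_pos: [0.4134, 0.2648, 0.1202]
eef_rot: [0.189, 0.473, 0.854, -0.104]
wrist_force: [-2.7, -1.0, 4.0]
opening: -0.001
```

apply_moves --moves '[[[-0.08,0,-0.18,0,0,0,0],[-0.17,0,-0.36,0,0,0,0],[-0.25,0,-0.54,0,0,0,0],[-0.34,0,-0.72,0,0,0,0],[-0.42,0,-0.91,0,0,0,0],[-0.51,0,-1.09,0,0,0,0],[-0.59,0,-1.27,0,0,0,0],[-0.68,0,-1.45,0,0,0,0]]]'

```text
time_s: 7.65
eef_pos: [0.4137, 0.2649, 0.1364]
eef_rot: [0.19, 0.473, 0.854, -0.104]
wrist_force: [-1.8, -0.1, 3.9]
opening: -0.007
```

Run:
```python
from h import *
o,r=cur();print(o["time_s"],o["eef_pos"],o["wrist_force"])
a=camera("scene")[110:350,180:500,::-1];w=camera("wrist")[120:360,160:480,::-1]
cv2.imwrite("pics/m5.png",np.hstack([cv2.resize(a,(400,300),interpolation=2),cv2.resize(w,(400,300))]))
```

```text
7.65 [0.41367796 0.26486428 0.13636456] [-1.82689301 -0.10675422  3.86216383]
```

View pics/m5.png

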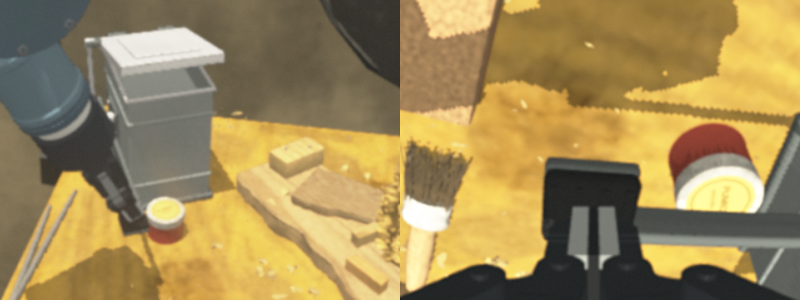

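The lid is coming down and the tips (592,208) are still centred on the pad. I'll go on, slower.

apply_moves --moves '[[[-0.06,0,-0.14,0,0,0,0],[-0.13,0,-0.27,0,0,0,0],[-0.19,0,-0.41,0,0,0,0],[-0.25,0,-0.54,0,0,0,0],[-0.32,0,-0.68,0,0,0,0],[-0.38,0,-0.82,0,0,0,0],[-0.44,0,-0.95,0,0,0,0],[-0.5,0,-1.09,0,0,0,0]]]'

```text
time_s: 8.55
eef_pos: [0.4138, 0.2649, 0.1484]
eef_rot: [0.19, 0.473, 0.854, -0.104]
wrist_force: [2.1, 0.6, 3.3]
opening: -0.003
```

apply_moves --moves '[[[-0.04,0,-0.09,0,0,0,0],[-0.08,0,-0.18,0,0,0,0],[-0.13,0,-0.27,0,0,0,0],[-0.17,0,-0.36,0,0,0,0],[-0.21,0,-0.45,0,0,0,0],[-0.25,0,-0.54,0,0,0,0],[-0.3,0,-0.63,0,0,0,0],[-0.34,0,-0.72,0,0,0,0]]]'

```text
time_s: 9.35
eef_pos: [0.4134, 0.2647, 0.1561]
eef_rot: [0.189, 0.473, 0.854, -0.104]
wrist_force: [3.1, 0.8, 4.3]
opening: 0.003
```

apply_moves --moves '[[[-0.03,0,-0.06,0,0,0,0],[-0.06,0,-0.13,0,0,0,0],[-0.09,0,-0.2,0,0,0,0],[-0.13,0,-0.27,0,0,0,0],[-0.16,0,-0.34,0,0,0,0],[-0.19,0,-0.41,0,0,0,0]]]'

```text
time_s: 9.95
eef_pos: [0.4134, 0.2647, 0.1606]
eef_rot: [0.189, 0.473, 0.854, -0.104]
wrist_force: [3.0, 0.2, 3.2]
opening: 0.001
```

apply_moves --moves '[[[-0.03,0,-0.06,0,0,0,0],[-0.06,0,-0.13,0,0,0,0],[-0.09,0,-0.2,0,0,0,0],[-0.13,0,-0.27,0,0,0,0]]]'

```text
time_s: 10.35
eef_pos: [0.4134, 0.2646, 0.1636]
eef_rot: [0.189, 0.473, 0.854, -0.104]
wrist_force: [2.5, 1.4, 3.1]
opening: 0.002
```

apply_moves --moves '[[[-0.03,0,-0.06,0,0,0,0],[-0.06,0,-0.13,0,0,0,0],[-0.09,0,-0.2,0,0,0,0],[-0.13,0,-0.27,0,0,0,0]]]'

```text
time_s: 10.75
eef_pos: [0.4127, 0.2643, 0.1659]
eef_rot: [0.189, 0.473, 0.854, -0.105]
wrist_force: [-0.9, 0.1, -0.0]
opening: -0.002
```

apply_moves --moves '[[[-0.03,0,-0.06,0,0,0,0],[-0.06,0,-0.13,0,0,0,0],[-0.09,0,-0.2,0,0,0,0],[-0.13,0,-0.27,0,0,0,0]]]'

```text
time_s: 11.15
eef_pos: [0.4132, 0.2645, 0.1693]
eef_rot: [0.189, 0.473, 0.854, -0.105]
wrist_force: [0.9, 0.3, 0.1]
opening: -0.003
```

Contact ended near 0.165 m, which matches the lid being shut. I'll lift away and check.

apply_moves --moves '[[[-0.2,0,-0.5,0,0,0,0],[-0.6,0,-1.3,0,0,0,0],[-1.5,0,-3,0,0,0,0],[-2.5,0,-5,0,0,0,0],[-2.5,0,-8,0,0,0,0],[-2.5,0,-10,0,0,0,0],[-2.5,0,-10,0,0,0,0]]]'

```text
time_s: 11.85
eef_pos: [0.4041, 0.2827, 0.2746]
eef_rot: [0.191, 0.474, 0.854, -0.101]
wrist_force: [0.9, -0.7, 1.3]
opening: -0.001
```

Run:
```python
from h import *
o,r=cur();print(o["time_s"],o["eef_pos"],o["wrist_force"])
a=camera("scene")[110:390,170:490,::-1];b=camera("top")[110:390,160:480,::-1]
cv2.imwrite("pics/m6.png",np.hstack([cv2.resize(a,(400,350),interpolation=2),cv2.resize(b,(400,350))]))
```

```text
11.85 [0.40406429 0.2827138  0.27460296] [ 0.93545809 -0.73338566  1.28236116]
```

View pics/m6.png

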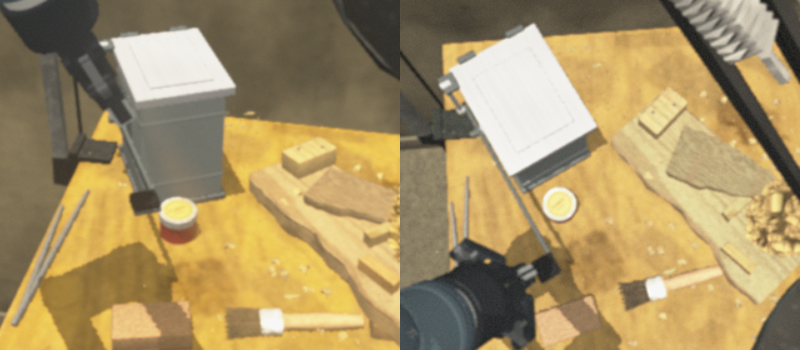

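The lid lies flat on the rim, the offcut is no longer in sight, the other items are where they were, and the tool is clear.

```bash
python3 -c "
from bench import *
print(get_obs()['wrist_force']);print(hand_in())"
```

```text
[0.18152272 0.22812713 0.4556656 ]
the job is handed in; nothing more can be done
None
```

The job is done and handed in, about 12 s in on the robot clock. With the fingers shut and tilted about 25°, I pressed the lever pad right down until it met its stop at about 24 N. The lid swung wide open and the offcut dropped out of sight as it rose. I then let the lever rise under the fingertips at about 2 cm/s, slowing to about 0.8 cm/s. The fingers stayed in contact until the force fell to zero at the height expected for a shut lid.

- **Final pictures:** the lid lies flat on the rim, and the tin, brush and block look unmoved. The tool is about 10 cm above the pad, with wrist force near zero.
- **Not confirmed:** I never saw the offcut inside the bin, because the front wall hides that part from the cameras. I take it to be inside because it is nowhere on the bench or rim.
- **Estimates that were off:** my first fingertip estimate was about 5 mm out across the pad, and I corrected it before pressing. The 25° tilt, meant to keep the arm farther from the lamp, turned the base joint less than planned. The pictures still showed clear space beside the lamp, and I saw no sign of contact.

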